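# Open the steamer's round water tank

## Robot

A 6-joint arm with a two-finger parallel gripper is mounted at the origin on the work surface. World frame = base frame: x ahead of the robot, y to its left, z up, the work surface at z = 0. Lengths are in m, angles in rad, forces in N, time in s.
With the tool pointing down it reaches from about 0.35 to 0.975 m from the base axis. Payload 7.1 kg.
Tool frame: the origin (TCP) lies midway between the tips of the shut fingers; the grasp point (between the pads) lies 19 mm behind it; z points along the fingers, y is the line along which they close (so a half turn about z gives the same grasp; the last joint's range is limited). The gripper opens to 88 mm and grips with 3 to 60 N. Pads are 20 mm wide; open, the fingers measure 115 mm over their backs; the gripper's body (75 mm by 178 mm) begins 61 mm behind the grasp point.
Start: joints at [1.307, 0.423, 1.63, -0, 1.089, -0.019], TCP at [0.151, 0.606, 0.223] pointing down, gripper open.
Joint ranges: [-3, 3], [-0.9, 2.11], [0.09, 2.58], [-1.31, 4.45], [0.11, 2.69], [-2.54, 2.54]. Speed limits (rad/s): [2.39, 2.39, 3.01, 3.14, 3.14, 3.14].

## Interface

Orientations are given as a unit quaternion [w, x, y, z].
In Python, from bench import observe, optics, env gives the robot as it stands.
- The arm moves only by the tool arm_command, never from a script. Its argument "steps" is a list of rows, each an object with "linear": the shift along the world's x, y, z in m, a list of three; "spin": the turn about the world's z in rad; "fingers": the finger opening in m, from 0 to 0.0878. A call has 1 to 20 rows; each row is the pose to reach, as a shift and turn from the pose commanded when the call began; what a row does not reach only later rows make up. A row lasts 1/8 s, in which the tool goes at most 62.5 mm and 10.7 degrees, less where a joint would pass 70% of its speed; a pose out of reach is approached as far as the arm can. A call with a gripper value outside its range is refused whole. The fingers move at their own pace and stop on an object; "grip_force" is the grip in N (left out, the last holds). Time passes only in rows, so rows that repeat a pose let the fingers close. It gives the time, the measured TCP pose, the force, the opening and the grip force at its end, in the units of the state.
- observe(): the state, without advancing time (a new reading comes with each control period).
- optics.grab_frame(name): name is "scene" or "top" or "wrist"; returns a dict with "pixels" (480x640x3 uint8, red, green, blue), "depth" (480x640 float32, m along the optical axis (not along the pixel's ray), 0 where there is no reading), "camera_matrix" (3x3 intrinsics, pixels), "k1" (the pictures are not rectified: a ray, as slopes to the right and down, at radius r is drawn at 1 + k1 r^2 times it, then the intrinsics apply), "R" (3x3) and "t" (3): a world point X has camera coordinates R X + t. Camera axes: x right, y down, z forward; pixel columns grow to the right and rows downward; lengths in m; the calibration is good to about 2 mm. A picture is of the moment at which its call begins.
- env.hand_in(): hands the job in; it is judged then, once.
The state is a dict: "clock": time; "joint_pos": joint angles; "joint_velocities": joint speeds; "tau": joint torques, N m; "ee_pos": TCP position; "tool_rot": TCP orientation; "ft_force": force on the tool from outside, world axes, zero at the start; "moment": the same for the moment, N m; "gripper_width": finger opening in m; "grip_force": force on a finger pad.
Only numpy, scipy, OpenCV 4.12 (cv2) and the standard library are available. Lean on these libraries where they do the work, as an engineer would, in place of code of your own. Each camera call takes 0.05 s, during which the arm holds its last target. There are 200 camera calls.

## Task

Open the round water tank of the hair steamer for refilling: turn its two-armed screw cap anticlockwise, a little over two full turns, until the thread lets go, then lift the cap straight off and set it down gently, right way up, inside the rim of the round metal tray. Leave the square tank alone.

Things in the scene. Friction and masses are not known exactly. Their poses are not given: they have to be found in the camera images.
- round_tank: Fixed round steel tank, 130 mm wide; shoulder 70 mm up. Origin: centre of underside, on the cap's axis; z up. Brass neck under the cap ends 109 mm up. Right-hand thread, 6 mm rise a turn, turns with under 3 N at an arm; lets go after 1.9 to 2.1 turns anticlockwise from above, not before. Turned further, the loose cap may lean 10 degrees on the neck, until raised 20 mm.
- cap: Black plastic screw cap, 120 g: round, 56 mm wide, 35 mm high, with two arms along its +x and -x reaching to 73 mm from the axis, 12 wide, 8 to 22 mm above origin. Origin: centre of its lower edge, at first 78 mm above the table; z up. Closed fingers circling at 57 mm from the axis, tips 9 mm above origin, push an arm round without regrasp; lift it gripped across y, clear of the arms.
- tray: Round open aluminium tray, 170 mm across with a rim 12 mm high, fixed to the table; inner floor 4 mm above the table, about 158 mm across. Origin: centre of its underside; z up.
- square_tank: Square steel tank, 115 mm wide, fixed to the table, with a tight cap of the same shape and height as that of the round tank (top 113 mm above the table). Not to be touched. Origin: centre of its underside; z up.
Not all that is in view belongs to the job. Several things have the shape of the tray; the one meant has the colours described above.

How it is judged:
On the way:
1. the cap is unscrewed and lifted clear of the neck of the round tank (z of cap in the frame of round_tank above 0.111 m and angle between cap's own z axis and vertical below 0.5 rad), for 0.1 s.
At the end, for the whole second after the job is handed in: The cap stands at rest on the tray's floor (within 6 mm of height), right way up within 10 degrees, inside the rim (its axis within 60 mm of the tray's centre) (horizontal distance between cap and tray below 0.06 m and z of cap in the frame of tray below 0.01 m and angle between cap's own z axis and vertical below 0.17 rad and linear speed of cap below 0.02 m/s); the robot touches nothing.
It fails at once if the square tank is touched (contact force between any of the fingers, the arm, cap and square_tank above 1 N).
It fails at once if the cap is dropped (it falls freely at more than 0.7 m/s, as from more than 25 mm) (linear speed of cap above 0.7 m/s and contact force between the fingers and cap below 0.05 N).
It also fails if it takes over 67 s, if anything falls off the work surface, if the arm or the gripper's body presses on something with over 40 N, if the wrist force passes 120 N, or if a joint passes its speed limit or range.

## Working session

There is one attempt and no reset: what is moved stays moved. The work goes in short steps, Python scripts to look and compute and a tool call to move; the robot and the scene stay as the last step left them, time stands still between calls to the robot, and variables do not carry over. Pictures are saved under pics/ and viewed, at most 10 in all, crops included, and the job is handed in when it is done.

Besides the shell and the picture viewer there is one more tool, called after "Request:" as name(argument=value, ...) on one line, values as JSON. arm_command: Moves the arm, as the interface text tells. Its arguments: {"type":"object","properties":{"steps":{"type":"array"},"grip_force":{"type":"number"}},"required":["steps"]}

```bash
mkdir -p pics
cat > h.py <<'E'
import numpy as np, cv2
from bench import observe, optics, env
def grab(n):
    f=optics.grab_frame(n); np.savez(''+n+'.npz',**f); return f
def load(n): return dict(np.load(''+n+'.npz'))
def rays(f,uv):
    K=f['camera_matrix'];k=float(f['k1'])
    p=cv2.undistortPoints(np.float64(uv).reshape(-1,1,2),K,np.array([k,0,0,0,0.])).reshape(-1,2)
    d=np.c_[p,np.ones(len(p))]@f['R']; c=-f['R'].T@f['t']; return c,d
def plane(f,uv,z):
    c,d=rays(f,uv); return c+d*((z-c[2])/d[:,2])[:,None]
def depthpts(f,uv):
    c,d=rays(f,uv); uv=np.int32(np.round(uv)).reshape(-1,2); return c+d*f['depth'][uv[:,1],uv[:,0]][:,None]
def save(f,n): cv2.imwrite('pics/'+n,f['pixels'][:,:,::-1])
E
python3 - <<'E'
from h import *
for n in('top','scene'):
    f=grab(n);save(f,n+'1.png');print(n,-f['R'].T@f['t'],f['k1'])
print(observe())
E
```

```text
top [0.23036579 0.08946726 1.08027985] -0.06755639869272156
scene [1.15993525 0.68517249 0.71521998] -0.08740064797099333
{'clock': 0.1, 'joint_pos': array([ 1.30701611e+00,  4.23731158e-01,  1.63058176e+00, -2.46719611e-05,
        1.08862387e+00, -1.89974363e-02]), 'joint_velocities': array([-9.43525746e-04, -1.16215210e-03, -7.98318609e-04,  3.00402665e-04,
        9.45821804e-05,  1.04276902e-03]), 'tau': array([-4.25764119e-04, -5.45615065e+01, -2.74322301e+01,  6.44792221e-02,
        1.87818386e-02, -5.88929993e-05]), 'ee_pos': array([0.15131778, 0.60589878, 0.22201271]), 'tool_rot': array([-8.38899701e-05,  1.22080345e-01,  9.92519994e-01, -6.66901389e-04]), 'ft_force': array([0.9654413 , 0.77013683, 0.07244001]), 'moment': array([ 0.03370852, -0.00788623,  0.00118628]), 'grip_force': 0.0, 'gripper_width': 0.08798456623173022}
```

View pics/top1.png

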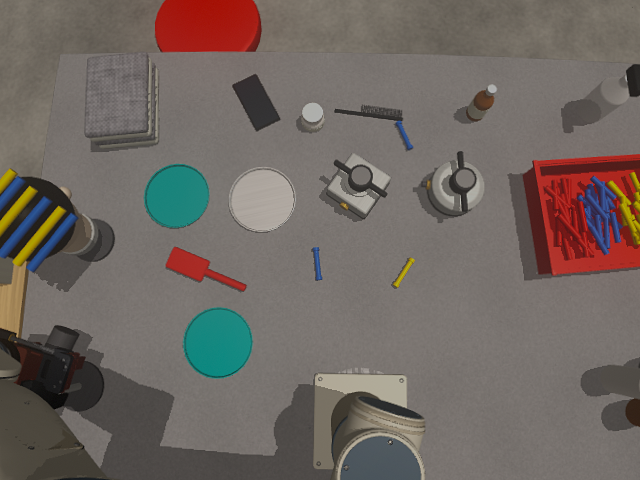

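View pics/scene1.png

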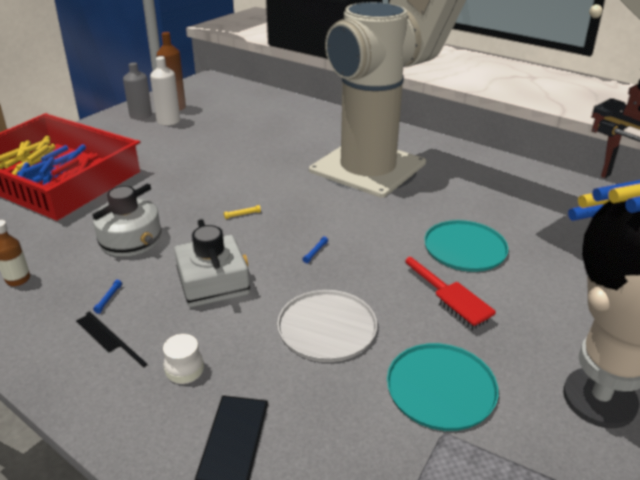

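The top view shows three tray-shaped things: teal at (177,196), teal at (218,342) and grey-white metal at (262,199). Only the metal one fits "aluminium". The round tank is at (455,188) with its cap at (463,180). The square tank, which I must not touch, is at (358,185). The scene view agrees, so I'll measure and make the confirming crop.

```bash
cat > m.py <<'E'
from h import *
f=load('top'); im=f['pixels']; hsv=cv2.cvtColor(im,cv2.COLOR_RGB2HSV)
def comp(mask,x0,y0,x1,y1):
    m=np.zeros_like(mask);m[y0:y1,x0:x1]=mask[y0:y1,x0:x1]
    c,_=cv2.findContours(m,cv2.RETR_EXTERNAL,cv2.CHAIN_APPROX_NONE); return max(c,key=cv2.contourArea)
dark=(hsv[...,2]<75).astype(np.uint8)
for nm,b in(('round',(420,140,500,225)),('square',(320,145,400,225))):
    c=comp(dark,*b); m=np.zeros(dark.shape,np.uint8);cv2.drawContours(m,[c],-1,1,-1)
    # hub: erode arms away
    hub=cv2.morphologyEx(m,cv2.MORPH_OPEN,cv2.getStructuringElement(cv2.MORPH_ELLIPSE,(13,13)))
    hc=comp(hub,*b); (u,v),r=cv2.minEnclosingCircle(hc)
    P=plane(f,[[u,v],[u+r,v]],.113)
    ys,xs=np.nonzero(m); q=plane(f,np.c_[xs,ys].astype(float),.100)[:,:2]
    rr=np.linalg.norm(q-P[0,:2],axis=1); 
    arm=q[rr>.04]; a=np.arctan2(*(arm-P[0,:2]).T[::-1])
    print(nm,'hub px',u,v,r,'pos',P[0],'rad',np.linalg.norm(P[1]-P[0]),'arm max',rr.max(),
      'angle deg',np.degrees(np.angle(np.exp(2j*a).mean())/2))
    e1=q[(rr>.04)&(np.abs(np.angle(np.exp(1j*(a0:=np.arctan2(*(q-P[0,:2]).T[::-1])))))<1.3)] if 0 else None
    print(' arm tips mid', [np.round(arm[np.argmax(arm@np.array([np.cos(t),np.sin(t)]))],3) for t in (lambda k:(k,k+np.pi))(np.angle(np.exp(2j*a).mean())/2)])
# tray
light=((hsv[...,1]<35)&(hsv[...,2]>140)).astype(np.uint8)
c=comp(light,215,155,310,245); h=cv2.convexHull(c); q=plane(f,h.reshape(-1,2).astype(float),.012)
(x,y),r=cv2.minEnclosingCircle(np.float32(q[:,:2]));print('tray',x,y,r)
c=comp(light,422,155,490,222);h=cv2.convexHull(c);q=plane(f,h.reshape(-1,2).astype(float),.07)
(x,y),r=cv2.minEnclosingCircle(np.float32(q[:,:2]));print('tank shoulder',x,y,r)
print('depth hub', depthpts(f,[[463,180],[360,178],[262,199],[300,300]]))
cv2.imwrite('pics/crop1.png',cv2.resize(im[135:245,215:505,::-1],None,fx=2.7,fy=2.7,interpolation=cv2.INTER_CUBIC))
E
python3 m.py
```

```text
round hub px 461.83648681640625 180.38626098632812 14.010449409484863 pos [ 0.55598527 -0.22227124  0.113     ] rad 0.0327159190728452 arm max 0.0898826950402641 angle deg -25.031256389147604
 arm tips mid [array([ 0.633, -0.228]), array([ 0.479, -0.18 ])]
square hub px 360.0 178.0 13.153046607971191 pos [0.5566847  0.01253825 0.113     ] rad 0.030181784572892632 arm max 0.07489658467571438 angle deg 56.301430079849965
 arm tips mid [array([0.602, 0.072]), array([ 0.521, -0.049])]
tray 0.5332366228103638 0.25092464685440063 0.0849076509475708
tank shoulder 0.5597984790802002 -0.2482747733592987 0.0576448068022728
depth hub [[ 0.55668662 -0.22473825  0.11386891]
 [ 0.55607199  0.01268269  0.11481618]
 [ 0.53292384  0.25130267  0.00709731]
 [ 0.28144519  0.14856793  0.00322762]]
```

View pics/crop1.png

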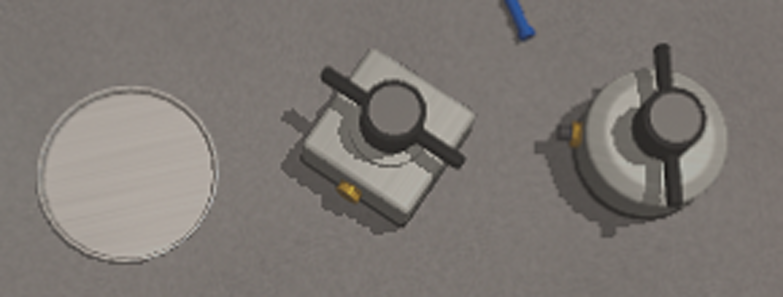

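The crop confirms the grey metal tray at crop (127,175), the square tank at (390,130) and the round tank with its cap top at (677,118). Shadow contaminated the dark mask, so I'll use depth for the cap's hub and arms.

Run:
```python
from h import *
for n,b in(('top',(420,140,500,225)),('scene',(80,170,170,260))):
    f=load(n);u,v=np.meshgrid(np.arange(b[0],b[2]),np.arange(b[1],b[3]));uv=np.c_[u.ravel(),v.ravel()].astype(float)
    P=depthpts(f,uv); h=P[(P[:,2]>.108)&(P[:,2]<.125)]
    (x,y),r=cv2.minEnclosingCircle(np.float32(h[:,:2])); c=np.array([x,y]);print(n,'hub',c,r,h.mean(0),len(h))
    a=P[(P[:,2]>.09)&(P[:,2]<.107)]; d=a[:,:2]-h.mean(0)[:2]; rr=np.linalg.norm(d,axis=1); s=(rr>.036)&(rr<.085);d=d[s]
    t=np.angle(np.mean(np.exp(2j*np.arctan2(d[:,1],d[:,0]))))/2
    pr=d@[np.cos(t),np.sin(t)]; print(' arm deg',np.degrees(t),pr.min(),pr.max(),a[s][:,2].mean(),'offset',(d@[-np.sin(t),np.cos(t)]).mean())
```

```text
top hub [ 0.56034243 -0.2287164 ] 0.028956245630979538 [ 0.55958771 -0.22763459  0.11336251] 453
 arm deg 2.2914698218521594 -0.07051876812892137 0.07423208762564822 0.09882697806175685 offset -0.00016867915398963908
scene hub [ 0.56281316 -0.22722404] 0.030537957325577736 [ 0.56501622 -0.22540274  0.11127255] 342
 arm deg 2.5169484167222684 -0.0739099701161963 0.07163714411940549 0.09579995935367354 offset 0.0003967597959260678
```

Request:
arm_command(steps=[{"linear": [0.3,-0.3,0.02],"spin": -0.8,"fingers": 0},{"linear": [0.3,-0.3,0.02],"spin": -0.8,"fingers": 0},{"linear": [0.3,-0.3,0.02],"spin": -0.8,"fingers": 0},{"linear": [0.3,-0.3,0.02],"spin": -0.8,"fingers": 0},{"linear": [0.3,-0.3,0.02],"spin": -0.8,"fingers": 0},{"linear": [0.3,-0.3,0.02],"spin": -0.8,"fingers": 0},{"linear": [0.3,-0.3,0.02],"spin": -0.8,"fingers": 0},{"linear": [0.41,-0.89,0.02],"spin": -1.57,"fingers": 0},{"linear": [0.41,-0.89,0.02],"spin": -1.57,"fingers": 0},{"linear": [0.41,-0.89,0.02],"spin": -1.57,"fingers": 0},{"linear": [0.41,-0.89,0.02],"spin": -1.57,"fingers": 0},{"linear": [0.41,-0.89,0.02],"spin": -1.57,"fingers": 0},{"linear": [0.41,-0.89,0.02],"spin": -1.57,"fingers": 0},{"linear": [0.41,-0.89,0.02],"spin": -1.57,"fingers": 0},{"linear": [0.41,-0.89,0.02],"spin": -1.57,"fingers": 0},{"linear": [0.41,-0.89,0.02],"spin": -1.57,"fingers": 0},{"linear": [0.41,-0.89,0.02],"spin": -1.57,"fingers": 0},{"linear": [0.41,-0.89,0.02],"spin": -1.57,"fingers": 0},{"linear": [0.41,-0.89,0.02],"spin": -1.57,"fingers": 0},{"linear": [0.41,-0.89,0.02],"spin": -1.57,"fingers": 0}])

```text
clock: 2.6
ee_pos: [0.5613, -0.2823, 0.2426]
tool_rot: [-0.0, 0.787, 0.616, -0.0]
ft_force: [0.5, 0.9, 0.5]
gripper_width: 0.0003
grip_force: 0.0
```

```bash
cat > w.py <<'E'
from h import *
import sys
lo=float(sys.argv[1]); f=grab('wrist'); save(f,sys.argv[2])
u,v=np.meshgrid(np.arange(640),np.arange(480));uv=np.c_[u.ravel(),v.ravel()].astype(float)
P=depthpts(f,uv);ok=(f['depth'].ravel()>0)&(np.hypot(P[:,0]-.561,P[:,1]+.228)<.09)&(f['pixels'].max(2).ravel()<130);uv=uv[ok];P=P[ok]
s=(P[:,2]>lo)&(P[:,2]<lo+.02); h=P[s]
(x,y),r=cv2.minEnclosingCircle(np.float32(h[:,:2]));print('hub',x,y,r,h.mean(0),len(h),'px',uv[s].min(0),uv[s].max(0))
a=P[(P[:,2]>lo-.02)&(P[:,2]<lo-.004)];d=a[:,:2]-[x,y];rr=np.linalg.norm(d,axis=1);d=d[(rr>.036)&(rr<.08)]
print('arm deg',np.degrees(np.angle(np.mean(np.exp(2j*np.arctan2(d[:,1],d[:,0]))))/2),len(d),a[:,2].mean())
A=np.c_[h[:,:2],np.ones(len(h))];print('plane',np.linalg.lstsq(A,h[:,2],rcond=None)[0])
E
python3 w.py 0.108 w1.png
```

```text
hub 0.5608195662498474 -0.22708159685134888 0.02816937118768692 [ 0.5599555  -0.22543816  0.11363126] 4196 px [262. 122.] [338. 199.]
arm deg 2.488943853059704 1583 0.09963684899838214
plane [-0.0043951  -0.00105275  0.115855  ]
```

View pics/w1.png

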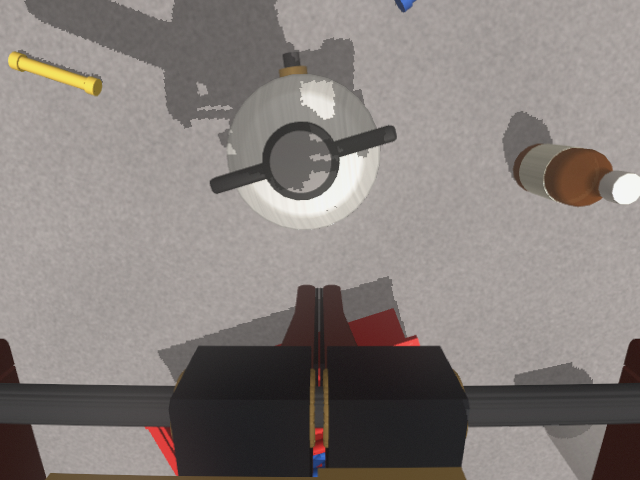

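The wrist view shows the round cap hub at (300,160), its arms at (215,186) and (390,133), and a bottle at right (585,180). I'll check that the bottle clears the gripper body.

Run:
```python
from h import *
f=load('top');print(depthpts(f,[[491,89],[484,99],[477,112]]));f=load('wrist');print(depthpts(f,[[625,188],[580,180],[530,165]]))
print(observe()['joint_pos'])
```

```text
[[ 0.77821669 -0.29661238  0.13178003]
 [ 0.76959359 -0.29079911  0.09913704]
 [ 0.75994147 -0.28968234  0.04985295]]
[[ 0.77879672 -0.29719712  0.12943604]
 [ 0.76760572 -0.29385166  0.09584386]
 [ 0.75849779 -0.28648176  0.03670707]]
[-4.85011510e-01  4.07097050e-01  1.60475814e+00  1.45472215e-04
  1.13009541e+00 -2.42500065e-01]
```

The bottle tops out at 0.132 m and the body bottom is at 0.167 m or more, so it clears. Descending to the start of the circle.

Request:
arm_command(steps=[{"linear": [0,0,-0.05],"spin": 0,"fingers": 0},{"linear": [0,0,-0.1],"spin": 0,"fingers": 0},{"linear": [0,0,-0.135],"spin": 0,"fingers": 0},{"linear": [0,0,-0.156],"spin": 0,"fingers": 0},{"linear": [0,0,-0.156],"spin": 0,"fingers": 0},{"linear": [0,0,-0.156],"spin": 0,"fingers": 0}])

```text
clock: 3.4
ee_pos: [0.5625, -0.2839, 0.0881]
tool_rot: [0.001, 0.788, 0.616, 0.0]
ft_force: [0.2, -0.1, 0.7]
gripper_width: 0.0001
grip_force: 0.0
```

Run:
```python
import numpy as np
for k in range(1,21):
    a=np.radians(-90+18*k); print(k,np.round([.057*np.cos(a),.057*(np.sin(a)+1)],3))
```

```text
1 [0.018 0.003]
2 [0.034 0.011]
3 [0.046 0.023]
4 [0.054 0.039]
5 [0.057 0.057]
6 [0.054 0.075]
7 [0.046 0.091]
8 [0.034 0.103]
9 [0.018 0.111]
10 [0.    0.114]
11 [-0.018  0.111]
12 [-0.034  0.103]
13 [-0.046  0.091]
14 [-0.054  0.075]
15 [-0.057  0.057]
16 [-0.054  0.039]
17 [-0.046  0.023]
18 [-0.034  0.011]
19 [-0.018  0.003]
20 [-0.  0.]
```

Request:
arm_command(steps=[{"linear": [0.018,0.003,0],"spin": 0,"fingers": 0},{"linear": [0.034,0.011,0],"spin": 0,"fingers": 0},{"linear": [0.046,0.023,0],"spin": 0,"fingers": 0},{"linear": [0.054,0.039,0],"spin": 0,"fingers": 0},{"linear": [0.057,0.057,0],"spin": 0,"fingers": 0},{"linear": [0.054,0.075,0.0005],"spin": 0,"fingers": 0},{"linear": [0.046,0.091,0.001],"spin": 0,"fingers": 0},{"linear": [0.034,0.103,0.001],"spin": 0,"fingers": 0},{"linear": [0.018,0.111,0.0015],"spin": 0,"fingers": 0},{"linear": [0,0.114,0.002],"spin": 0,"fingers": 0},{"linear": [-0.018,0.111,0.002],"spin": 0,"fingers": 0},{"linear": [-0.034,0.103,0.0025],"spin": 0,"fingers": 0},{"linear": [-0.046,0.091,0.003],"spin": 0,"fingers": 0},{"linear": [-0.054,0.075,0.003],"spin": 0,"fingers": 0},{"linear": [-0.057,0.057,0.0035],"spin": 0,"fingers": 0},{"linear": [-0.054,0.039,0.004],"spin": 0,"fingers": 0},{"linear": [-0.046,0.023,0.004],"spin": 0,"fingers": 0},{"linear": [-0.034,0.011,0.0045],"spin": 0,"fingers": 0},{"linear": [-0.018,0.003,0.005],"spin": 0,"fingers": 0},{"linear": [0,0,0.005],"spin": 0,"fingers": 0}])

```text
clock: 5.9
ee_pos: [0.5628, -0.2844, 0.0916]
tool_rot: [0.0, 0.788, 0.616, 0.0]
ft_force: [0.3, -0.2, 0.8]
gripper_width: 0.0003
grip_force: 0.0
```

Run:
```python
from h import *
f=grab('top');u,v=np.meshgrid(np.arange(420,500),np.arange(140,225));P=depthpts(f,np.c_[u.ravel(),v.ravel()].astype(float))
h=P[(np.hypot(P[:,0]-.561,P[:,1]+.227)<.022)];print('top z',np.median(h[:,2]))
cv2.imwrite('pics/t2.png',cv2.resize(f['pixels'][110:260,380:560,::-1],None,fx=3,fy=3))
```

```text
top z nan
  return _methods._mean(a, axis=axis, dtype=dtype,
  ret = ret.dtype.type(ret / rcount)
```

View pics/t2.png

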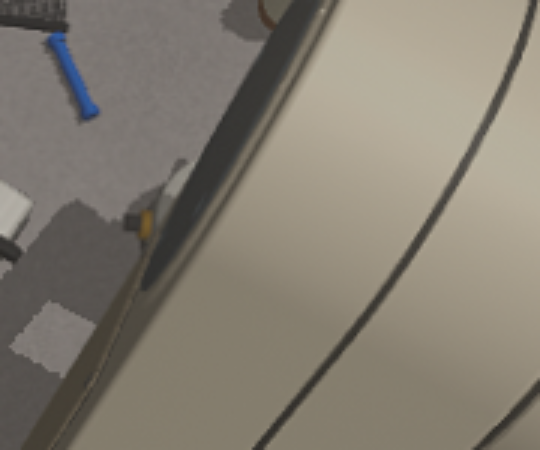

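The arm hides the cap from the top camera, so I'll check with the wrist camera's numbers.

```bash
python3 w.py 0.112 w2.png
```

```text
hub 0.5659210681915283 -0.23830589652061462 0.03909902274608612 [ 0.56256205 -0.22961029  0.11821169] 21068 px [190. 120.] [350. 336.]
arm deg -62.52840390861741 6170 0.1033173232338867
plane [ 0.00107544 -0.04781815  0.10662714]
```

The hub has risen about 4.7 mm, which matches roughly 290° of turning. Second circle.

Request:
arm_command(steps=[{"linear": [0.018,0.003,0.0005],"spin": 0,"fingers": 0},{"linear": [0.034,0.011,0.0005],"spin": 0,"fingers": 0},{"linear": [0.046,0.023,0.001],"spin": 0,"fingers": 0},{"linear": [0.054,0.039,0.001],"spin": 0,"fingers": 0},{"linear": [0.057,0.057,0.0015],"spin": 0,"fingers": 0},{"linear": [0.054,0.075,0.002],"spin": 0,"fingers": 0},{"linear": [0.046,0.091,0.002],"spin": 0,"fingers": 0},{"linear": [0.034,0.103,0.0025],"spin": 0,"fingers": 0},{"linear": [0.018,0.111,0.0025],"spin": 0,"fingers": 0},{"linear": [0,0.114,0.003],"spin": 0,"fingers": 0},{"linear": [-0.018,0.111,0.0035],"spin": 0,"fingers": 0},{"linear": [-0.034,0.103,0.0035],"spin": 0,"fingers": 0},{"linear": [-0.046,0.091,0.004],"spin": 0,"fingers": 0},{"linear": [-0.054,0.075,0.004],"spin": 0,"fingers": 0},{"linear": [-0.057,0.057,0.0045],"spin": 0,"fingers": 0},{"linear": [-0.054,0.039,0.005],"spin": 0,"fingers": 0},{"linear": [-0.046,0.023,0.005],"spin": 0,"fingers": 0},{"linear": [-0.034,0.011,0.0055],"spin": 0,"fingers": 0},{"linear": [-0.018,0.003,0.006],"spin": 0,"fingers": 0},{"linear": [0,0,0.006],"spin": 0,"fingers": 0}])

```text
clock: 8.5
ee_pos: [0.5628, -0.2845, 0.0976]
tool_rot: [0.0, 0.788, 0.616, 0.0]
ft_force: [-0.4, 0.5, -0.4]
gripper_width: 0.0002
grip_force: 0.0
```

```bash
python3 w.py 0.118 w3.png
```

```text
hub 0.5638822317123413 -0.23870567977428436 0.03828495740890503 [ 0.56237431 -0.23000342  0.12415984] 21093 px [197. 120.] [356. 337.]
arm deg -67.67650920951827 6272 0.10932775589817534
plane [-0.00129176 -0.0487129   0.11368216]
```

Rise so far is 10.8 mm, or about 650°. Another 126° takes it past 2.1 turns. Then I back the fingers off and rise for a look.

Request:
arm_command(steps=[{"linear": [0.018,0.003,0.0005],"spin": 0,"fingers": 0},{"linear": [0.034,0.011,0.0005],"spin": 0,"fingers": 0},{"linear": [0.046,0.023,0.001],"spin": 0,"fingers": 0},{"linear": [0.054,0.039,0.001],"spin": 0,"fingers": 0},{"linear": [0.057,0.057,0.0015],"spin": 0,"fingers": 0},{"linear": [0.055,0.07,0.0015],"spin": 0,"fingers": 0},{"linear": [0.051,0.083,0.0015],"spin": 0,"fingers": 0},{"linear": [0.046,0.091,0.0015],"spin": 0,"fingers": 0},{"linear": [0.046,0.091,0.0015],"spin": 0,"fingers": 0},{"linear": [0.057,0.057,0.0015],"spin": 0,"fingers": 0},{"linear": [0.06,0.03,0.03],"spin": 0,"fingers": 0},{"linear": [0.05,0.01,0.08],"spin": 0,"fingers": 0},{"linear": [0,0,0.14],"spin": 0,"fingers": 0},{"linear": [0,0,0.14],"spin": 0,"fingers": 0.0878},{"linear": [0,0,0.14],"spin": 0,"fingers": 0.0878}])

```text
clock: 10.42
ee_pos: [0.5614, -0.2842, 0.2384]
tool_rot: [0.001, 0.788, 0.615, 0.0]
ft_force: [-0.8, 0.2, -0.2]
gripper_width: 0.0168
grip_force: 0.0
```

```bash
python3 w.py 0.119 w4.png
```

```text
hub 0.5604991316795349 -0.22671188414096832 0.028140591457486153 [ 0.56076451 -0.22590463  0.12585993] 5226 px [256. 118.] [337. 200.]
arm deg 58.26488430708005 1757 0.1121165870104431
plane [ 0.0001398  -0.00387341  0.12490651]
```

View pics/w4.png

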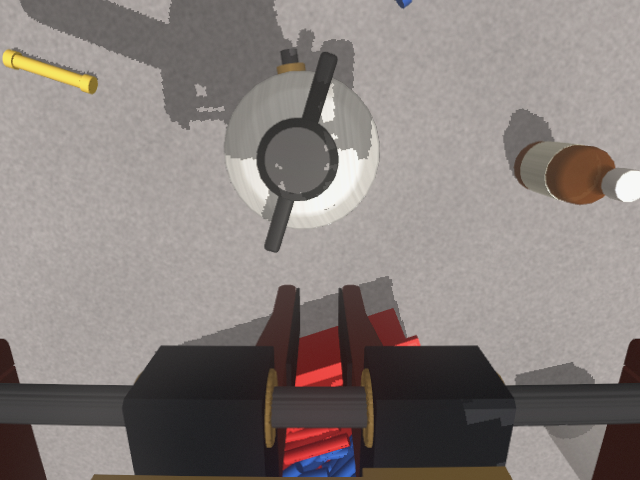

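The cap is at 58.3° (2.155 turns), level and still standing on the neck. The hub is at pixel (297,160) and its arms at (328,60) and (275,245). Aligning across its y: shift +0.057 in y, spin -0.307 rad.

Request:
arm_command(steps=[{"linear": [0,0.03,0],"spin": -0.15,"fingers": 0.0878},{"linear": [0,0.057,0],"spin": -0.307,"fingers": 0.0878},{"linear": [0,0.057,0],"spin": -0.307,"fingers": 0.0878},{"linear": [0,0.057,0],"spin": -0.307,"fingers": 0.0878},{"linear": [0,0.057,0],"spin": -0.307,"fingers": 0.0878},{"linear": [0,0.057,0],"spin": -0.307,"fingers": 0.0878},{"linear": [0,0.057,0],"spin": -0.307,"fingers": 0.0878},{"linear": [0,0.057,0],"spin": -0.307,"fingers": 0.0878}])

```text
clock: 11.48
ee_pos: [0.5614, -0.2269, 0.2378]
tool_rot: [0.0, 0.873, 0.488, 0.0]
ft_force: [0.9, -0.2, -0.4]
gripper_width: 0.0875
grip_force: 0.0
```

Request:
arm_command(steps=[{"linear": [0,0,-0.05],"spin": 0,"fingers": 0.0878},{"linear": [0,0,-0.08],"spin": 0,"fingers": 0.0878},{"linear": [0,0,-0.105],"spin": 0,"fingers": 0.0878},{"linear": [0,0,-0.125],"spin": 0,"fingers": 0.0878},{"linear": [0,0,-0.141],"spin": 0,"fingers": 0.0878},{"linear": [0,0,-0.141],"spin": 0,"fingers": 0.0878},{"linear": [0,0,-0.141],"spin": 0,"fingers": 0.045},{"linear": [0,0,-0.141],"spin": 0,"fingers": 0.045},{"linear": [0,0,-0.141],"spin": 0,"fingers": 0.045},{"linear": [0,0,-0.141],"spin": 0,"fingers": 0.045},{"linear": [0,0,-0.141],"spin": 0,"fingers": 0.045},{"linear": [0,0,-0.141],"spin": 0,"fingers": 0.045},{"linear": [0,0,-0.141],"spin": 0,"fingers": 0.045},{"linear": [0,0,-0.141],"spin": 0,"fingers": 0.045}], grip_force=15)

```text
clock: 13.22
ee_pos: [0.5617, -0.2268, 0.097]
tool_rot: [0.0, 0.873, 0.488, 0.0]
ft_force: [-0.5, -0.2, 5.1]
gripper_width: 0.0555
grip_force: 15.0
```

Gripped at 55.5 mm. Lifting slowly first.

Request:
arm_command(steps=[{"linear": [0,0,0.002],"spin": 0,"fingers": 0.045},{"linear": [0,0,0.005],"spin": 0,"fingers": 0.045},{"linear": [0,0,0.009],"spin": 0,"fingers": 0.045},{"linear": [0,0,0.014],"spin": 0,"fingers": 0.045},{"linear": [0,0,0.02],"spin": 0,"fingers": 0.045},{"linear": [0,0,0.03],"spin": 0,"fingers": 0.045},{"linear": [0,0,0.045],"spin": 0,"fingers": 0.045},{"linear": [0,0,0.07],"spin": 0,"fingers": 0.045},{"linear": [0,0,0.1],"spin": 0,"fingers": 0.045},{"linear": [0,0,0.13],"spin": 0,"fingers": 0.045},{"linear": [0,0,0.14],"spin": 0,"fingers": 0.045},{"linear": [0,0,0.14],"spin": 0,"fingers": 0.045}])

```text
clock: 14.72
ee_pos: [0.5616, -0.2267, 0.2373]
tool_rot: [0.001, 0.873, 0.488, 0.0]
ft_force: [-0.0, 0.2, -1.5]
gripper_width: 0.0555
grip_force: 15.0
```

Run:
```python
from h import *
f=grab('scene');save(f,'s2.png');print(observe()['ft_force'],observe()['gripper_width'])
```

```text
[-0.00751052  0.241456   -1.55512534] 0.055898037541082114
```

View pics/s2.png

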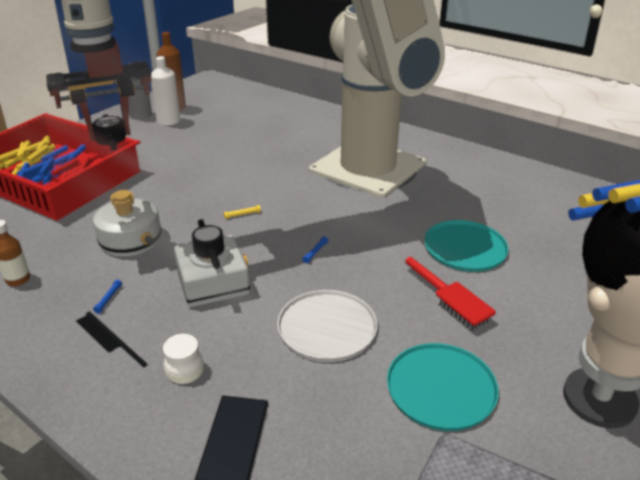

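The cap is off and upright in the grip at (107,128), and the brass neck at (123,203) is bare. Carrying it over the square tank at height to the tray at (0.533, 0.251).

Request:
arm_command(steps=[{"linear": [0,0.02,0.01],"spin": 0,"fingers": 0.045},{"linear": [-0.002,0.055,0.02],"spin": 0,"fingers": 0.045},{"linear": [-0.005,0.1,0.02],"spin": 0,"fingers": 0.045},{"linear": [-0.01,0.145,0.02],"spin": 0,"fingers": 0.045},{"linear": [-0.015,0.19,0.02],"spin": 0,"fingers": 0.045},{"linear": [-0.015,0.235,0.02],"spin": 0,"fingers": 0.045},{"linear": [-0.02,0.28,0.02],"spin": 0,"fingers": 0.045},{"linear": [-0.02,0.325,0.02],"spin": 0,"fingers": 0.045},{"linear": [-0.025,0.37,0.02],"spin": 0,"fingers": 0.045},{"linear": [-0.025,0.41,0.02],"spin": 0,"fingers": 0.045},{"linear": [-0.028,0.445,0.01],"spin": 0,"fingers": 0.045},{"linear": [-0.028,0.47,0],"spin": 0,"fingers": 0.045},{"linear": [-0.028,0.478,-0.03],"spin": 0,"fingers": 0.045},{"linear": [-0.028,0.478,-0.07],"spin": 0,"fingers": 0.045},{"linear": [-0.028,0.478,-0.11],"spin": 0,"fingers": 0.045},{"linear": [-0.028,0.478,-0.15],"spin": 0,"fingers": 0.045},{"linear": [-0.028,0.478,-0.18],"spin": 0,"fingers": 0.045},{"linear": [-0.028,0.478,-0.2],"spin": 0,"fingers": 0.045},{"linear": [-0.028,0.478,-0.2],"spin": 0,"fingers": 0.045}])

```text
clock: 17.15
ee_pos: [0.532, 0.2514, 0.0354]
tool_rot: [-0.0, 0.873, 0.488, -0.002]
ft_force: [0.2, -0.9, -1.4]
gripper_width: 0.0556
grip_force: 15.0
```

Run:
```python
from h import *
f=grab('scene');save(f,'s3.png')
im=f['pixels'];cv2.imwrite('pics/s3c.png',cv2.resize(im[180:400,210:450,::-1],None,fx=2.5,fy=2.5))
```

```text
(no output)
```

View pics/s3c.png

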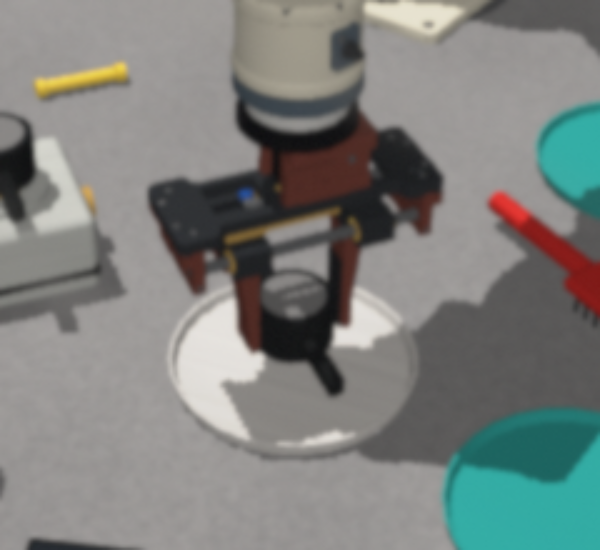

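The cap is upright above the middle of the metal tray, hub at crop (295,310). Lowering slowly.

Request:
arm_command(steps=[{"linear": [0,0,-0.006],"spin": 0,"fingers": 0.045},{"linear": [0,0,-0.012],"spin": 0,"fingers": 0.045},{"linear": [0,0,-0.017],"spin": 0,"fingers": 0.045},{"linear": [0,0,-0.02],"spin": 0,"fingers": 0.045},{"linear": [0,0,-0.023],"spin": 0,"fingers": 0.045},{"linear": [0,0,-0.025],"spin": 0,"fingers": 0.045},{"linear": [0,0,-0.025],"spin": 0,"fingers": 0.045},{"linear": [0,0,-0.025],"spin": 0,"fingers": 0.045}])

```text
clock: 18.2
ee_pos: [0.5335, 0.2514, 0.0117]
tool_rot: [-0.0, 0.873, 0.488, 0.0]
ft_force: [-0.1, -0.3, -1.2]
gripper_width: 0.0557
grip_force: 15.0
```

Not touching the floor yet; lowering 1 mm per row.

Request:
arm_command(steps=[{"linear": [0,0,-0.001],"spin": 0,"fingers": 0.045},{"linear": [0,0,-0.002],"spin": 0,"fingers": 0.045},{"linear": [0,0,-0.002],"spin": 0,"fingers": 0.045}])

```text
clock: 18.58
ee_pos: [0.5337, 0.2515, 0.011]
tool_rot: [0.0, 0.873, 0.488, 0.0]
ft_force: [-3.0, -1.8, 12.2]
gripper_width: 0.0562
grip_force: 15.0
```

Contact at 12 N. Releasing and rising.

Request:
arm_command(steps=[{"linear": [0,0,0.001],"spin": 0,"fingers": 0.045},{"linear": [0,0,0.001],"spin": 0,"fingers": 0.0878},{"linear": [0,0,0.001],"spin": 0,"fingers": 0.0878},{"linear": [0,0,0.001],"spin": 0,"fingers": 0.0878},{"linear": [0,0,0.001],"spin": 0,"fingers": 0.0878},{"linear": [0,0,0.001],"spin": 0,"fingers": 0.0878},{"linear": [0,0,0.001],"spin": 0,"fingers": 0.0878},{"linear": [0,0,0.03],"spin": 0,"fingers": 0.0878},{"linear": [0,0,0.08],"spin": 0,"fingers": 0.0878},{"linear": [0,0,0.13],"spin": 0,"fingers": 0.0878},{"linear": [0,0,0.18],"spin": 0,"fingers": 0.0878},{"linear": [0,0,0.2],"spin": 0,"fingers": 0.0878},{"linear": [0,0,0.2],"spin": 0,"fingers": 0.0878}])

```text
clock: 20.2
ee_pos: [0.5344, 0.2518, 0.2115]
tool_rot: [0.0, 0.873, 0.488, 0.002]
ft_force: [0.2, -0.8, -0.5]
gripper_width: 0.0879
grip_force: 0.0
```

Run:
```python
from h import *
f=grab('scene');cv2.imwrite('pics/s4c.png',cv2.resize(f['pixels'][180:400,210:450,::-1],None,fx=2.5,fy=2.5))
f=grab('wrist');u,v=np.meshgrid(np.arange(640),np.arange(480));P=depthpts(f,np.c_[u.ravel(),v.ravel()].astype(float))
h=P[(P[:,2]>.03)&(P[:,2]<.05)&(np.hypot(P[:,0]-.533,P[:,1]-.251)<.045)]
print(cv2.minEnclosingCircle(np.float32(h[:,:2])),h.mean(0),np.linalg.lstsq(np.c_[h[:,:2],np.ones(len(h))],h[:,2],rcond=None)[0])
```

```text
((0.5326510667800903, 0.25155001878738403), 0.028184140101075172) [0.53328744 0.25275826 0.03955365] [-0.01060717 -0.01625179  0.0493181 ]
```

View pics/s4c.png

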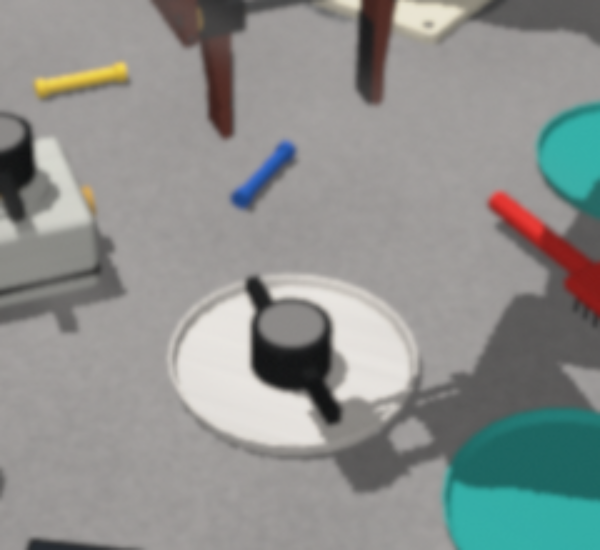

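The cap stands level and centred in the tray at crop (290,345). Its top is at 39.5 mm, as it should be with the cap on the 4 mm floor, and the gripper is clear.

```bash
python3 -c "
from bench import env; print(env.hand_in())"
```

```text
the job is handed in; nothing more can be done
None
```

I unscrewed the round tank's cap about 2.15 turns, lifted it off and stood it level in the centre of the metal tray; the square tank was left alone and the job is handed in (no verdict was shown).

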